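# Nest a heavy angle into a leaning welding holder

## Task

Take the loose heavy angle bar and nest it into the leaning angle of the tack-welding holder: long leg against the steep leg nearest the robot, short leg on the other one, both flat and heel fully home in the V. Its ends must be held between the holder's spring-loaded shoe and the fixed end tab, so push the shoe back with the bar's end, lower the bar behind the tab and let go. Leave the thin angle offcut where it lies.

Things in the scene. Friction and masses are not known exactly. Their poses are not given: they have to be found in the camera images.
- heavy_angle: Loose heavy angle bar, plain aluminium, 120 mm long, legs 8 mm thick, 0.2-0.36 kg. Origin on its heel (outer corner edge) at mid-length; y along the bar. Long leg: x 0 to 8, z 0 to 80 mm; short leg: x 0 to 50, z 0 to 8 mm. At the start the short leg lies flat on the table, the long leg stands upright on the side towards the robot, yaw within 0.4 rad. Grip it across the long leg.
- holder: Holder, fixed to the table: base plate 130 x 190 mm, on two saddles a leaning steel angle (the V), 220 mm long, 6 mm thick. Origin: on the table, straight under the middle of the V's root; z up, y along the V. A dark carriage bar along the shallow leg's edge carries the end tab (towards +y) and the sprung shoe in its housing (towards -y). The housing reaches 98 mm to -y of the carriage's middle.
- v_root (a point): Root (inner corner) of the V at mid-length, 50 mm above the table. z runs up the steep leg's inner face (42 mm wide, leans 35 degrees from vertical, top towards the robot), x up the shallow leg's inner face (50 mm wide, rising away from the robot), y along the V. Nested, the bar's axes are parallel to these, its heel is on the root line, and its long leg stands 38 mm past the steep leg's edge: room for fingers.
- steep_edge (a point): Inner upper edge of the V's steep leg at mid-length, 42 mm from the root, axes as v_root. In v_root axes: end tab x 12 to 60 mm, top at z = 8 mm; shoe x 1 to 46, z 1 to 46 mm; carriage bar x 56 to 64, z up to 10 mm. The carriage's place along y is not measured, find it by touch or sight: the tab's face is at y = +50 to +70 mm, the relaxed shoe's face always 112 mm from it towards -y.
- shoe (a joint): Travel in m of the sprung shoe (steel plate, 45 x 45 x 8 mm) towards -y of the V: 0 relaxed, 0.014 at its hard stop. The spring takes 4 N to start and 9.6 N at the hard stop. With the 120 mm bar held between shoe and tab it reads 0.008.
- thin_angle: A thin steel angle offcut, 30 x 30 mm legs 4 mm thick, 160 mm long, lying on the table; not to be used. Origin under its middle, y along it.
Not all that is in view belongs to the job. Several things have the shape of the heavy_angle; the one meant has the colours described above.

How it is judged:
By the outcome, as a careful person would: the job done as asked, in the order asked, and still so for the second after the job is handed in, with the robot touching nothing.
It also fails if it takes over 53 s, if anything falls off the work surface, if the arm or the gripper's body presses on something with over 40 N, if the wrist force passes 120 N, or if a joint passes its speed limit or range.

## Robot

A 6-joint arm with a two-finger parallel gripper is mounted at the origin on a cart in front of the work surface, level with it; the furniture and walls round the work are solid. World frame = base frame: x ahead of the robot, y to its left, z up, the work surface at z = 0. Lengths are in mm, angles in rad, forces in N, time in s.
With the tool pointing down it reaches from about 350 to 875 mm from the base axis. Payload 4.2 kg.
Tool frame: the origin (TCP) lies midway between the tips of the shut fingers; the grasp point (between the pads) lies 19 mm behind it; z points along the fingers, y is the line along which they close (so a half turn about z gives the same grasp; the last joint's range is limited). The gripper opens to 85 mm and grips with 20 to 120 N. Pads are 22 mm wide; open, the fingers measure 114 mm over their backs; the gripper's body (76 mm by 85 mm) begins 54 mm behind the grasp point. The pads swing forward as they close: fully open they stand 13 mm farther back than shut.
Start: joints at [-0.98, 0.385, 0.008, 0, -1.194, -0.259], TCP at [203.606, -590.884, 194.912] pointing down, gripper open.
Joint ranges: [-3.14, 3.14], [-1.21, 2.06], [-1.07, 1.41], [-3.16, 2.05], [-2.99, -0.16], [-3.1, 3.1]. Speed limits (rad/s): [2.79, 2.79, 3.14, 3.14, 3.14, 3.14].

## Interface

Orientations are given as a unit quaternion [x, y, z, w].
In Python, from bench import arm, eyes, nets gives the robot as it stands.
- The arm moves only by the tool apply_moves, never from a script. Its arguments are lists of equal length, an entry for each row: "delta_rot": the turn, a rotation vector about the tool's x, y, z as a fraction of full scale, a list of three; "xyz": the shift along the tool's x, y, z as a fraction of full scale, a list of three; "hand": the gripper command: -1 is fully open, 1 is shut, values between are in proportion. In form: {"delta_rot": [[ax, ay, az], ...], "xyz": [[dx, dy, dz], ...], "hand": [hand, ...]}. A call has 1 to 20 rows; each row shifts and turns the commanded pose from where the row before left it, along the tool's axes as they then stand; what a row does not reach is not made up. Full scale, the value 1, is 0.025 m for a shift and 6 degrees for a turn. A row lasts 1/12 s, in which the tool goes at most 41.7 mm and 7.16 degrees, less where a joint would pass 70% of its speed; a pose out of reach is approached as far as the arm can. A call with a number of a shift or a turn outside -1 to 1 is refused whole. A call with a gripper value outside its range is refused whole. The fingers move at their own pace and stop on an object; the grip force is fixed at half the most. Time passes only in rows, so rows that do not move let the fingers close. It gives the time, the measured TCP pose, the force, the opening and the grip force at its end, in the units of the state.
- arm.read_state(): the state, without advancing time (a new reading comes with each control period).
- eyes.get_image(name): name is "scene" or "top" or "wrist"; returns a dict with "frame" (420x560x3 uint8, red, green, blue), "range_z" (420x560 float32, mm along the optical axis (not along the pixel's ray), 0 where there is no reading), "camera_matrix" (3x3 intrinsics, pixels), "R" (3x3) and "t" (3): a world point X has camera coordinates R X + t; the wrist camera has in their place "hand_eye" (4x4, takes a point from camera to tool coordinates, whose origin is the TCP and whose axes are the flange's). Camera axes: x right, y down, z forward; pixel columns grow to the right and rows downward; lengths in mm; the calibration is good to about 2 mm. A picture is of the moment at which its call begins: read the wrist's pose just before it.
- arm.job_done(): hands the job in; it is judged then, once.
Trained networks look in a picture, given as the dict that the camera call returned (one of the last four; its "shot" number tells which), for a name from the list of things; names that differ only in an ending like _2 or _b are one class to them, and where a whole thing is asked for, a point or a joint stands for the part that bears it (a point fixed in the world has none). Each returns a list of dicts, best first, with "score" (0 to 1); they miss things now and then, are a little off and sometimes report something else, mostly with a low value. They report only what shows in the picture. A call takes as long as a camera call. They do not tell look-alikes from the thing itself.
- nets.look_for(name, picture): "bbox" ([left, top, right, bottom] in pixels, round what is visible of it).
- nets.masks_of(name, picture): "region" (420x560 bool, what is visible of it) and "bbox" ([left, top, right, bottom] in pixels, round what is visible of it).
The state is a dict: "clock": time; "joints": joint angles; "joint_vel": joint speeds; "joint_efforts": joint torques, N m; "position": TCP position; "ee_rot": TCP orientation; "contact_force": force on the tool from outside, world axes, zero at the start; "wrist_torque": the same for the moment, N m; "gripper_width": finger opening in mm; "grasp_force": force on a finger pad.
Only numpy, scipy, OpenCV 4.12 (cv2) and the standard library are available. Lean on these libraries where they do the work, as an engineer would, in place of code of your own. Each camera call takes 0.05 s, during which the arm holds its last target. There are 200 camera calls.

## Working session

There is one attempt and no reset: what is moved stays moved. The work goes in short steps, Python scripts to look and compute and a tool call to move; the robot and the scene stay as the last step left them, time stands still between calls to the robot, and variables do not carry over. Pictures are saved under pics/ and viewed, at most 10 in all, crops included, and the job is handed in when it is done.

Besides the shell and the picture viewer there is one more tool, called by a JSON object that holds its "op" and its "data". apply_moves: Moves the arm, as the interface text tells. Its arguments: {"type":"object","properties":{"delta_rot":{"type":"array"},"xyz":{"type":"array"},"hand":{"type":"array"}},"required":["delta_rot","xyz","hand"]}

```bash
mkdir -p pics; ls
cat > h.py <<'E'
import numpy as np, cv2
from scipy.spatial.transform import Rotation as Ro
from bench import arm, eyes, nets
def cloud(p):
    K=p["camera_matrix"];z=p["range_z"];v,u=np.indices(z.shape)
    P=np.stack([(u-K[0,2])*z/K[0,0],(v-K[1,2])*z/K[1,1],z],-1)
    if "R" in p: W=(P-p["t"])@np.asarray(p["R"])
    else:
        s=p["st"];H=np.array(p["hand_eye"]);T=P@H[:3,:3].T+H[:3,3]
        W=T@Ro.from_quat(s["ee_rot"]).as_matrix().T+np.array(s["position"])
    W[z<=0]=np.nan
    return W
def shot(n,f=None):
    s=arm.read_state();p=eyes.get_image(n);p["st"]=s
    if f: cv2.imwrite("pics/"+f,p["frame"][:,:,::-1])
    return p
E
python3 - <<'E'
from h import *
s=arm.read_state();print(s)
a=shot("scene","scene.png");b=shot("top","top.png")
for n,p in(("scene",a),("top",b)):
    W=cloud(p)
    for o in("heavy_angle","holder","thin_angle"):
        for m in nets.masks_of(o,p)[:4]:
            r=m["region"];X=W[r];X=X[~np.isnan(X[:,0])]
            print(n,o,round(m["score"],2),m["bbox"],p["frame"][r].mean(0).round(),X.mean(0).round(),np.percentile(X,[2,98],axis=0).round().tolist())
np.savez("d.npz",a=cloud(a),b=cloud(b),fa=a["frame"],fb=b["frame"])
c=np.vstack([a["frame"],b["frame"]]);cv2.imwrite("pics/both.png",cv2.resize(c[:,:,::-1],(400,600)))
E
```

```text
pics
{'clock': 0.0, 'joints': array([-9.80396362e-01,  3.85561021e-01,  6.61791128e-03, -5.03937166e-04,
       -1.19402132e+00, -2.58626672e-01]), 'joint_vel': array([-0.00070288, -0.0004095 , -0.00086037,  0.00137911, -0.00049988,
        0.00150857]), 'joint_efforts': array([ 9.03654072e-04, -3.92293417e+01,  1.88403386e+01,  4.18622419e+00,
       -4.58024864e-03,  2.32231071e-05]), 'position': array([ 203.38403472, -590.26793683,  193.81516424]), 'ee_rot': array([-1.65035085e-01,  9.86287073e-01,  1.08428741e-03, -2.33088671e-04]), 'contact_force': array([-0.41694446,  0.09771423, -0.20245361]), 'wrist_torque': array([ 0.05072409,  0.01583646, -0.01998373]), 'grasp_force': 0.0, 'gripper_width': 85.3112644876677}
scene heavy_angle 0.79 [367.0, 154.1, 404.2, 214.0] [ 44. 102.  53.] [ 406. -172.   26.] [[375.0, -238.0, 0.0], [423.0, -117.0, 80.0]]
scene heavy_angle 0.62 [193.8, 201.5, 244.9, 263.6] [129. 120. 115.] [614. 157.  39.] [[604.0, 88.0, -1.0], [655.0, 207.0, 80.0]]
scene holder 0.95 [273.6, 120.8, 355.2, 200.0] [98. 94. 92.] [ 568. -152.   34.] [[516.0, -267.0, 3.0], [629.0, -69.0, 83.0]]
scene thin_angle 0.96 [238.5, 269.6, 290.8, 345.7] [125. 118. 109.] [454. 239.  11.] [[435.0, 159.0, 0.0], [476.0, 309.0, 31.0]]
top heavy_angle 0.94 [198.4, 152.2, 255.3, 176.8] [152. 143. 137.] [626. 147.  33.] [[606.0, 90.0, -0.0], [659.0, 205.0, 81.0]]
top heavy_angle 0.72 [350.2, 253.3, 418.7, 278.9] [ 64. 130.  71.] [ 402. -174.   21.] [[377.0, -234.0, 1.0], [425.0, -116.0, 81.0]]
top holder 0.96 [324.5, 155.4, 434.0, 217.5] [119. 114. 111.] [ 568. -163.   46.] [[518.0, -269.0, 5.0], [626.0, -70.0, 84.0]]
top thin_angle 0.62 [151.1, 232.7, 230.5, 255.6] [151. 143. 133.] [459. 233.   8.] [[440.0, 156.0, 0.0], [479.0, 307.0, 31.0]]
```

View pics/scene.png

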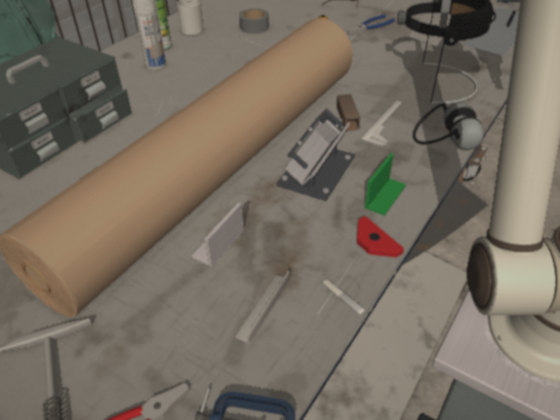

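View pics/top.png

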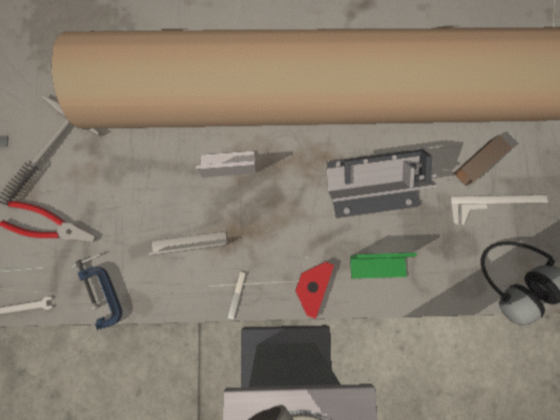

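The scene picture shows the aluminium bar at about (225,235), a green look-alike at (385,185), the holder at (315,155) and the thin angle at (265,305). In the top picture the bar is at (228,163) and the holder at (380,185). The big roll lies behind them.

```bash
cat >> h.py <<'E'
def barfit(W,c):  # top strip of long leg
    X=W.reshape(-1,3);X=X[~np.isnan(X[:,0])]
    X=X[(abs(X[:,2]-80)<4)&(np.hypot(X[:,0]-c[0],X[:,1]-c[1])<80)]
    (cx,cy),(w,h),_=r=cv2.minAreaRect(X[:,:2].astype(np.float32))
    b=cv2.boxPoints(r);e=max((b[1]-b[0],b[2]-b[1]),key=np.linalg.norm);e=e*np.sign(e[1])
    return (cx,cy),sorted((w,h)),np.arctan2(-e[0],e[1]),np.median(X[:,:2],0),X[:,2].mean(),len(X)
def holderfit(W,c=(568,-160),tol=6):
    from scipy.optimize import least_squares
    X=W.reshape(-1,3);X=X[~np.isnan(X[:,0])]
    X=X[(np.hypot(X[:,0]-c[0],X[:,1]-c[1])<130)&(X[:,2]>45)&(X[:,2]<110)]
    t=np.radians(35)
    def loc(p,X):
        ca,sa=np.cos(p[1]),np.sin(p[1]);d=X-[c[0],c[1],50]
        h=ca*d[:,0]+sa*d[:,1]-p[0];y=-sa*d[:,0]+ca*d[:,1];z=d[:,2]-(p[2] if len(p)>2 else 0)
        return np.stack([np.cos(t)*h+np.sin(t)*z,y,-np.sin(t)*h+np.cos(t)*z],-1)
    p=np.array([0,0.1]);best=None
    for g in np.linspace(-40,40,41):
        for a in np.linspace(-.5,.5,41):
            L=loc((g,a),X);n=((abs(L[:,2])<2)&(L[:,0]>5)&(L[:,0]<50)&(abs(L[:,1])<112)).sum()
            if best is None or n>best[0]: best=(n,g,a)
    p=np.array(best[1:])
    for _ in range(5):
        L=loc(p,X);m=(abs(L[:,2])<3)&(L[:,0]>5)&(L[:,0]<50)&(abs(L[:,1])<115)
        p=least_squares(lambda q:loc(q,X[m])[:,2],p,loss="soft_l1").x
    return p,loc(p,X),X,m.sum(),np.std(loc(p,X[m])[:,2])
E
python3 - <<'E'
from h import *
d=np.load("d.npz")
for k in"ab":
    print(k,barfit(d[k],(626,147)))
    p,L,X,n,s=holderfit(d[k]);print(p,n,s)
    g=L[abs(L[:,2])<2.5];print("shallow y range",np.percentile(g[:,1],[0.5,1,99,99.5]),"x",np.percentile(g[:,0],[1,99]))
    q=X[X[:,2]>80.];print(np.percentile(q,[1,50,99],axis=0).round(1).tolist())
    W=d[k].reshape(-1,3);r=W[(W[:,1]>-250)&(W[:,1]<200)&(W[:,2]>60)&(W[:,0]>680)];print("roll",np.nanmin(r[:,0]),np.nanmax(r[:,2]))
print(np.array(eyes.get_image("wrist")["hand_eye"]).round(3),eyes.get_image("wrist")["camera_matrix"])
E
```

```text
a ((651.0408325195312, 148.5826873779297), [92.0801010131836, 119.58805084228516], np.float32(0.042030804), array([612.08374695, 151.22889356]), np.float64(79.14145481647373), 278)
[4.18611021 0.1219929 ] 792 1.3940939443839495
shallow y range [-100.48727212  -96.07966266   93.28867001   94.44359482] x [-1.0141224 62.521062 ]
[[535.0, -281.0, 80.2], [597.0, -224.3, 90.7], [697.2, -79.5, 109.5]]
roll 689.8864115000806 198.1632600273432
b ((652.9454956054688, 149.1348419189453), [89.22940826416016, 119.06250762939453], np.float32(0.06586228), array([612.90862911, 148.52394125]), np.float64(79.41140550835796), 272)
[5.40940511 0.12488849] 1478 1.2265505277892728
shallow y range [-102.24407373 -101.24072631   92.33827496   92.85323571] x [-1.3941841 63.5847093]
[[536.3, -282.5, 80.3], [600.2, -223.2, 89.0], [697.3, -79.2, 108.0]]
roll 692.8179935732626 195.1584048192191
[[-0.00000e+00 -9.62000e-01 -2.74000e-01  6.91500e+01]
 [ 1.00000e+00 -1.00000e-03  0.00000e+00  3.12000e-01]
 [-0.00000e+00 -2.74000e-01  9.62000e-01 -1.77636e+02]
 [ 0.00000e+00  0.00000e+00  0.00000e+00  1.00000e+00]] [[294.55860611   0.         275.32891852]
 [  0.         294.55860611 210.50873606]
 [  0.           0.           1.        ]]
```

{"op": "apply_moves", "data": {"delta_rot": [[0, 0, -1], [0, 0, -1], [0, 0, -1], [0, 0, -1], [0, 0, -1], [0, 0, -1], [0, 0, -1], [0, 0, -1], [0, 0, -1], [0, 0, -1], [0, 0, -1], [0, 0, -1], [0, 0, -0.3]], "xyz": [[0, 0, -0.8], [0, 0, -0.8], [0, 0, 0], [0, 0, 0], [0, 0, 0], [0, 0, 0], [0, 0, 0], [0, 0, 0], [0, 0, 0], [0, 0, 0], [0, 0, 0], [0, 0, 0], [0, 0, 0]], "hand": [-1, -1, -1, -1, -1, -1, -1, -1, -1, -1, -1, -1, -1]}}

```text
clock: 1.58
position: [203.6, -590.9, 234.9]
ee_rot: [0.726, -0.688, 0.0, -0.0]
contact_force: [0.5, -0.2, -0.4]
gripper_width: 85.1
grasp_force: 0.0
```

{"op": "apply_moves", "data": {"delta_rot": [[0, 0, 0], [0, 0, 0], [0, 0, 0], [0, 0, 0], [0, 0, 0], [0, 0, 0], [0, 0, 0], [0, 0, 0], [0, 0, 0], [0, 0, 0], [0, 0, 0], [0, 0, 0], [0, 0, 0], [0, 0, 0], [0, 0, 0], [0, 0, 0], [0, 0, 0], [0, 0, 0]], "xyz": [[-0.84, -0.53, 0], [-0.84, -0.53, 0], [-0.84, -0.53, 0], [-0.84, -0.53, 0], [-0.84, -0.53, 0], [-0.84, -0.53, 0], [-0.84, -0.53, 0], [-0.84, -0.53, 0], [-0.84, -0.53, 0], [-0.84, -0.53, 0], [-0.84, -0.53, 0], [-0.84, -0.53, 0], [-0.84, -0.53, 0], [-0.84, -0.53, 0], [-0.84, -0.53, 0], [-0.84, -0.53, 0], [-0.84, -0.53, 0], [0, 0, 0]], "hand": [-1, -1, -1, -1, -1, -1, -1, -1, -1, -1, -1, -1, -1, -1, -1, -1, -1, -1]}}

```text
clock: 3.08
position: [412.7, -220.9, 235.2]
ee_rot: [0.726, -0.688, 0.0, -0.001]
contact_force: [-0.6, 1.0, 0.4]
gripper_width: 85.2
grasp_force: 0.0
```

{"op": "apply_moves", "data": {"delta_rot": [[0, 0, 0], [0, 0, 0], [0, 0, 0], [0, 0, 0], [0, 0, 0], [0, 0, 0], [0, 0, 0], [0, 0, 0], [0, 0, 0]], "xyz": [[-0.33, -0.88, 0], [-0.33, -0.88, 0], [-0.33, -0.88, 0], [-0.33, -0.88, 0], [-0.33, -0.88, 0], [-0.33, -0.88, 0], [-0.33, -0.88, 0], [0, 0, 0], [0, 0, 0]], "hand": [-1, -1, -1, -1, -1, -1, -1, -1, -1]}}

```text
clock: 3.83
position: [562.5, -157.9, 234.2]
ee_rot: [0.724, -0.689, -0.0, 0.0]
contact_force: [-0.9, -0.5, -0.5]
gripper_width: 85.3
grasp_force: 0.0
```

Run:
```python
from h import *
p=shot("wrist","w1.png");W=cloud(p);np.save("w1.npy",W)
print(p["st"]["position"])
q,L,X,n,s=holderfit(W);print(q,n,s)
# map of heights in holder frame: print extents of features
g=L[(L[:,2]>5)&(L[:,2]<12)&(L[:,0]>15)&(L[:,0]<52)];print("tab top-ish y hist",np.histogram(g[:,1],np.arange(-120,121,5)))
g=L[(L[:,2]>30)&(L[:,2]<60)&(L[:,0]>5)&(L[:,0]<46)];print("shoe y",np.histogram(g[:,1],np.arange(-120,0,4)))
g=L[(abs(L[:,2])<2.5)&(L[:,0]>5)&(L[:,0]<50)];print(np.histogram(g[:,1],np.arange(-120,121,5)))
g=L[(abs(L[:,0])<3)&(L[:,2]>8)&(L[:,2]<40)];print("steep face x med",np.median(g[:,0]),len(g))
```

```text
[ 562.46839557 -157.86342356  234.15102254]
[5.5083733  0.12524634] 4465 0.7288891933068042
tab top-ish y hist (array([  0,   0,   0,  23,   1,   0,   0,   2,   1,  13,   9,   0,   0,
         0,   0,   0,   0,   0,   0,   0,   0,   0,   0,   0,   0,   0,
         0,   0,   0,   0,   0,   0,   0, 120, 105,  42,   0,   0,   0,
         0,   0,   0,   0,   0,   0,   0,   0,   0]), array([-120, -115, -110, -105, -100,  -95,  -90,  -85,  -80,  -75,  -70,
        -65,  -60,  -55,  -50,  -45,  -40,  -35,  -30,  -25,  -20,  -15,
        -10,   -5,    0,    5,   10,   15,   20,   25,   30,   35,   40,
         45,   50,   55,   60,   65,   70,   75,   80,   85,   90,   95,
        100,  105,  110,  115,  120]))
shoe y (array([ 32,  32, 145, 147, 186,  30,  28,  26,  50,  47,  45, 100, 139,
        58,   0,   0,   0,   0,   0,   0,   0,   0,   0,   0,   0,   0,
         0,   0,   0]), array([-120, -116, -112, -108, -104, -100,  -96,  -92,  -88,  -84,  -80,
        -76,  -72,  -68,  -64,  -60,  -56,  -52,  -48,  -44,  -40,  -36,
        -32,  -28,  -24,  -20,  -16,  -12,   -8,   -4]))
(array([ 34,   0,   0,  27, 122, 134,  99, 100,  96,  31,  72, 155, 150,
       156, 145, 138, 144, 140, 141, 142, 139, 140, 135, 135, 133, 129,
       130, 121, 119, 132, 115, 128, 118,  36,   0,   4, 106, 115, 114,
       106, 116, 107,  68,   0,   0,   0,   0,   0]), array([-120, -115, -110, -105, -100,  -95,  -90,  -85,  -80,  -75,  -70,
        -65,  -60,  -55,  -50,  -45,  -40,  -35,  -30,  -25,  -20,  -15,
        -10,   -5,    0,    5,   10,   15,   20,   25,   30,   35,   40,
         45,   50,   55,   60,   65,   70,   75,   80,   85,   90,   95,
        100,  105,  110,  115,  120]))
steep face x med -2.3552320917132112 2388
```

View pics/w1.png

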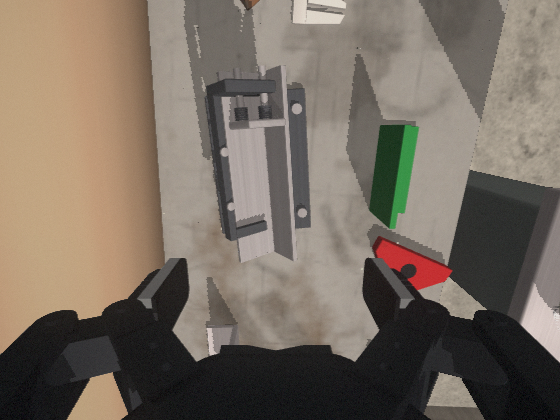

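The wrist picture shows the holder with the shoe at about (255,122) and the end tab at (247,230). The bar's end shows at (222,340). Next I go above the bar and look.

{"op": "apply_moves", "data": {"delta_rot": [[0, 0, 0], [0, 0, 0], [0, 0, 0], [0, 0, 0], [0, 0, 0], [0, 0, 0], [0, 0, 0], [0, 0, 0], [0, 0, 0], [0, 0, 0], [0, 0, 0], [0, 0, 0], [0, 0, 0], [0, 0, 0], [0, 0, 0]], "xyz": [[-0.93, -0.2, 0], [-0.93, -0.2, 0], [-0.93, -0.2, 0], [-0.93, -0.2, 0], [-0.93, -0.2, 0], [-0.93, -0.2, 0], [-0.93, -0.2, 0], [-0.93, -0.2, 0], [-0.93, -0.2, 0], [-0.93, -0.2, 0], [-0.93, -0.2, 0], [-0.93, -0.2, 0], [-0.93, -0.2, 0], [0, 0, 0], [0, 0, 0]], "hand": [-1, -1, -1, -1, -1, -1, -1, -1, -1, -1, -1, -1, -1, -1, -1]}}

```text
clock: 5.13
position: [611.6, 147.1, 235.0]
ee_rot: [0.725, -0.689, -0.0, 0.0]
contact_force: [1.1, 0.2, -0.7]
gripper_width: 85.5
grasp_force: 0.0
```

Run:
```python
from h import *
p=shot("wrist","w2.png");W=cloud(p);np.save("w2.npy",W)
s=p["st"];print(s["position"],s["ee_rot"],s["joints"])
X=W.reshape(-1,3);X=X[~np.isnan(X[:,0])]
T=X[(abs(X[:,2]-79)<4)&(X[:,0]>580)&(X[:,0]<645)&(abs(X[:,1]-148)<80)]
print(len(T),cv2.minAreaRect(T[:,:2].astype(np.float32)),T.mean(0))
# line fit
a,b=np.polyfit(T[:,1],T[:,0],1);print("slope",a,"x at y148",a*148+b,"yext",np.percentile(T[:,1],[.5,99.5]),"w",np.percentile(T[:,0]-a*T[:,1]-b,[2,98]))
S=X[(abs(X[:,2]-8)<4)&(X[:,0]>610)&(X[:,0]<675)&(abs(X[:,1]-148)<80)];print("short leg",len(S),np.percentile(S,[1,99],axis=0))
# holder details
W=np.load("w1.npy");q,L,_,_,_=holderfit(W)
g=L[(L[:,2]>5)&(L[:,2]<11)&(L[:,0]>15)&(L[:,0]<50)&(abs(L[:,1]-50)<20)];print("tab",np.percentile(g[:,1],[1,3,10,50,97]))
g=L[(L[:,2]>8)&(L[:,2]<44)&(L[:,0]>5)&(L[:,0]<42)&(L[:,1]>-76)&(L[:,1]<-55)];print("shoe",np.percentile(g[:,1],[10,50,90,97,99]),np.histogram(g[:,1],np.arange(-76,-54)))
g=L[(L[:,2]>12)&(L[:,2]<40)&(abs(L[:,0]+2)<4)];print("steep",np.median(g[:,0]),np.percentile(g[:,1],[1,99]),[np.median(g[abs(g[:,2]-z)<4,0]) for z in(15,20,25,30,35)],[np.median(g[abs(g[:,1]-z)<8,0]) for z in(-40,0,40,80)])
```

```text
[611.6398408  147.07794808 234.99238813] [ 7.24601137e-01 -6.89168454e-01 -5.77826718e-05  1.76773170e-04] [ 4.92823188e-01  3.68945385e-01  8.44335575e-02  6.60963062e-07
 -1.28665645e+00 -4.42708748e-01]
709 ((611.7568969726562, 146.81430053710938), (7.9501729011535645, 119.64118194580078), 3.768115520477295) [611.91504076 143.65226148  78.55443558]
slope -0.06423126822125397 x at y148 611.6357799976375 yext [ 87.58384132 205.78418519] w [-3.80800652  3.9048902 ]
short leg 2520 [[615.16932761  89.42943084   4.83185435]
 [658.62821135 207.02225351   8.46617551]]
tab [45.20888995 45.35687903 45.7851288  50.61275274 56.58116674]
shoe [-75.80205049 -75.24829704 -66.64791394 -66.57801499 -66.55054946] (array([22,  7,  0,  0,  0,  0,  0,  0,  0,  8,  0,  0,  0,  0,  0,  0,  0,
        0,  0,  0,  0]), array([-76, -75, -74, -73, -72, -71, -70, -69, -68, -67, -66, -65, -64,
       -63, -62, -61, -60, -59, -58, -57, -56, -55]))
steep -2.3913430119932935 [-124.39029827   90.30722424] [np.float64(-2.4255903263382574), np.float64(-2.414186243500681), np.float64(-2.377837725213702), np.float64(-2.376097398997091), np.float64(-2.391941653592445)] [np.float64(-2.455102782818738), np.float64(-2.442546587728822), np.float64(-2.3165864347316023), np.float64(-2.386402620328621)]
```

{"op": "apply_moves", "data": {"delta_rot": [[0, 0, -0.15], [0, 0, 0], [0, 0, 0], [0, 0, 0], [0, 0, 0], [0, 0, 0], [0, 0, 0], [0, 0, 0], [0, 0, 0], [0, 0, 0]], "xyz": [[0, 0, 0.8], [0, 0, 0.8], [0, 0, 0.8], [0, 0, 0.9], [0, 0, 1], [0, 0, 1], [0, 0, 1], [0, 0, 0.8], [0, 0, 0.42], [0, 0, 0]], "hand": [-0.2, -0.2, -0.2, -0.2, -0.2, -0.2, -0.2, -0.2, -0.2, -0.2]}}

```text
clock: 6.02
position: [610.3, 144.9, 44.6]
ee_rot: [0.729, -0.685, -0.001, 0.002]
contact_force: [0.3, 0.1, -0.5]
gripper_width: 51.7
grasp_force: 0.0
```

{"op": "apply_moves", "data": {"delta_rot": [[0, 0, 0], [0, 0, 0], [0, 0, 0], [0, 0, 0], [0, 0, 0], [0, 0, 0], [0, 0, 0], [0, 0, 0], [0, 0, 0], [0, 0, 0]], "xyz": [[0, 0, 0], [0, 0, 0], [0, 0, 0], [0, 0, 0], [0, 0, 0], [0, 0, 0], [0, 0, 0], [0, 0, 0], [0, 0, 0], [0, 0, 0]], "hand": [1, 1, 1, 1, 1, 1, 1, 1, 1, 1]}}

```text
clock: 6.85
position: [612.1, 147.1, 46.9]
ee_rot: [0.73, -0.684, -0.0, 0.0]
contact_force: [0.2, 0.7, -0.7]
gripper_width: -0.1
grasp_force: 0.0
```

Run:
```python
from h import *
print(arm.read_state()["gripper_width"])
p=shot("wrist");q=shot("scene");
c=np.hstack([p["frame"],cv2.resize(q["frame"][150:330,130:370],(560,420))])[:,:,::-1]
cv2.imwrite("pics/c3.png",cv2.resize(c,(800,300)))
X=cloud(q).reshape(-1,3);T=X[(abs(X[:,2]-79)<4)&(X[:,0]>560)&(X[:,0]<665)&(abs(X[:,1]-148)<90)]
print(len(T),cv2.minAreaRect(T[:,:2].astype(np.float32)))
```

```text
-0.07856911520212784
167 ((610.7579345703125, 147.0755157470703), (10.341582298278809, 119.876708984375), 3.303027629852295)
```

View pics/c3.png

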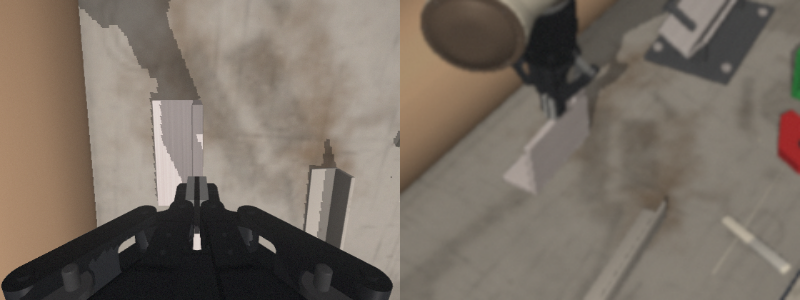

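The left half shows the fingers closed over the bar at about (197,190), though the opening reads shut. A small lift will tell whether the bar is held.

{"op": "apply_moves", "data": {"delta_rot": [[0, 0, 0], [0, 0, 0], [0, 0, 0]], "xyz": [[0, 0, -0.4], [0, 0, -0.4], [0, 0, 0]], "hand": [1, 1, 1]}}

```text
clock: 7.2
position: [614.2, 147.7, 70.1]
ee_rot: [0.73, -0.684, 0.001, -0.002]
contact_force: [0.2, 0.5, 0.5]
gripper_width: -0.1
grasp_force: 0.0
```

Run:
```python
from h import *
s=arm.read_state();print(s["gripper_width"],s["grasp_force"],s["contact_force"],s["position"])
p=shot("wrist");q=shot("scene")
c=np.hstack([cv2.resize(p["frame"][130:350,180:380],(400,440)),cv2.resize(q["frame"][160:280,180:290],(400,440))])[:,:,::-1]
cv2.imwrite("pics/c4.png",c)
X=cloud(q).reshape(-1,3);T=X[(X[:,0]>560)&(X[:,0]<665)&(X[:,1]>170)&(X[:,1]<210)]
print(np.histogram(T[:,2],np.arange(-4,130,6)))
```

```text
-0.06418431828163522 0.0 [0.15740235 0.50864282 0.49637852] [614.17089049 147.73036753  70.11308512]
(array([406, 181,  67,  30,  28,  27,  33,  34,  31,  25,  36,  29,  34,
        61,  18,   0,   0,   0,   0,   0,   0,   0]), array([ -4,   2,   8,  14,  20,  26,  32,  38,  44,  50,  56,  62,  68,
        74,  80,  86,  92,  98, 104, 110, 116, 122, 128]))
```

View pics/c4.png

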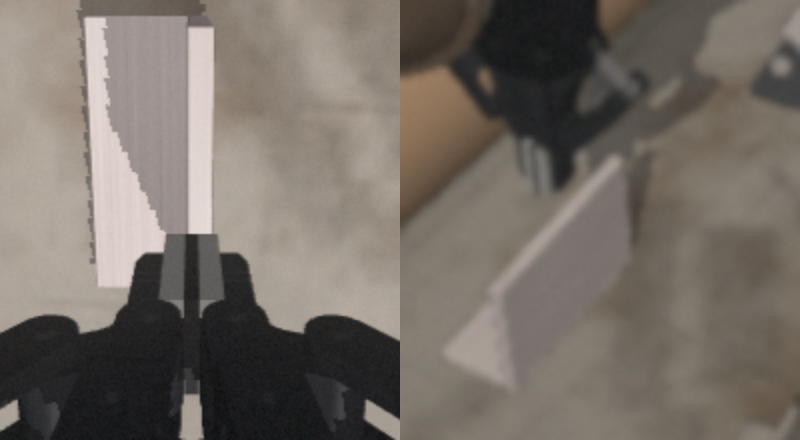

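The fingers are shut and the bar still stands on the table (left panel, fingers at (190,240)), so the grasp missed. I check the real finger tip position in the camera clouds.

Run:
```python
from h import *
s=arm.read_state();print(s["position"],s["ee_rot"],s["joints"])
for n in("scene","top","wrist"):
    p=shot(n);W=cloud(p);z=p["range_z"]
    if n!="wrist":
        c=np.asarray(p["R"])@[612,147,68]+p["t"];k=p["camera_matrix"]@c;print(n,"TCP px",k[:2]/k[2],c[2])
    b=np.array([612,147]);f=p["frame"].astype(int).sum(2)
    m=(np.hypot(W[...,0]-612,W[...,1]-147)<45)&(W[...,2]>84)
    X=W[m];print(n,len(X),"lowest above 84:",X[np.argsort(X[:,2])[:6]].round(0).tolist())
    T=W[(abs(W[...,2]-79)<4)&(W[...,0]>570)&(W[...,0]<655)&(abs(W[...,1]-148)<90)]
    if len(T): print(n,cv2.minAreaRect(T[:,:2].astype(np.float32)))
    if n=="wrist":
        for r in range(225,300,8): print(r,[ (W[r,cc].round(0).tolist(),round(float(z[r,cc]))) for cc in(265,275,283)])
    np.save("l_"+n,W)
```

```text
[612.80901132 147.38888987  68.18029998] [ 7.29620258e-01 -6.83851435e-01  3.79336186e-04 -1.16176861e-03] [ 4.92351712e-01  5.01930277e-01 -1.42933406e-01 -3.00674757e-05
 -9.23488501e-01 -4.27595366e-01]
scene TCP px [222.72168784 223.72903953] 1050.7432204817073
scene 3842 lowest above 84: [[607.0, 148.0, 103.0], [606.0, 151.0, 104.0], [610.0, 156.0, 106.0], [606.0, 154.0, 107.0], [608.0, 156.0, 107.0], [617.0, 156.0, 108.0]]
scene ((611.4743041992188, 145.8809051513672), (11.569291114807129, 121.46578216552734), 4.191704273223877)
top TCP px [225.33833613 165.74485336] 860.9432097982124
top 6604 lowest above 84: [[608.0, 138.0, 104.0], [608.0, 140.0, 105.0], [608.0, 139.0, 113.0], [607.0, 137.0, 115.0], [610.0, 136.0, 119.0], [606.0, 140.0, 120.0]]
top ((612.8101806640625, 146.45822143554688), (9.010910987854004, 118.95458984375), 3.4867000579833984)
wrist 42555 lowest above 84: [[611.0, 137.0, 106.0], [607.0, 136.0, 106.0], [608.0, 136.0, 106.0], [615.0, 137.0, 106.0], [612.0, 137.0, 106.0], [614.0, 137.0, 106.0]]
wrist ((611.9673461914062, 146.9911346435547), (7.682132720947266
[... 278 characters left out ...]
 179), ([603.0, 176.0, -0.0], 263)]
249 [([618.0, 137.0, 109.0], 146), ([613.0, 137.0, 109.0], 147), ([609.0, 137.0, 108.0], 147)]
257 [([618.0, 137.0, 118.0], 138), ([613.0, 136.0, 119.0], 137), ([609.0, 136.0, 119.0], 137)]
265 [([617.0, 137.0, 127.0], 129), ([613.0, 137.0, 126.0], 130), ([610.0, 136.0, 127.0], 129)]
273 [([617.0, 137.0, 134.0], 122), ([613.0, 137.0, 134.0], 123), ([610.0, 136.0, 134.0], 122)]
281 [([617.0, 136.0, 142.0], 115), ([613.0, 137.0, 140.0], 117), ([610.0, 137.0, 140.0], 117)]
289 [([617.0, 136.0, 148.0], 109), ([613.0, 141.0, 139.0], 119), ([610.0, 136.0, 148.0], 109)]
297 [([617.0, 136.0, 153.0], 104), ([613.0, 145.0, 139.0], 120), ([610.0, 135.0, 154.0], 103)]
```

All three cameras put the real finger tips about 36 mm behind the reported TCP. The grasp therefore has to go that much deeper.

{"op": "apply_moves", "data": {"delta_rot": [[0, 0, 0], [0, 0, 0], [0, 0, 0], [0, 0, 0], [0, 0, 0], [0, 0, 0], [0, 0, 0], [0, 0, 0], [0, 0, 0]], "xyz": [[0, 0, 0], [0, 0, 0], [0, 0, 0], [0, 0, 0], [0, 0, 0], [0, 0, 0.8], [0, 0, 0.8], [0, 0, 0.6], [0, 0, 0]], "hand": [-0.2, -0.2, -0.2, -0.2, -0.2, -0.2, -0.2, -0.2, -0.2]}}

```text
clock: 8.2
position: [609.6, 146.0, 8.4]
ee_rot: [0.729, -0.684, -0.002, 0.003]
contact_force: [-0.6, 0.7, -0.0]
gripper_width: 51.5
grasp_force: 0.0
```

{"op": "apply_moves", "data": {"delta_rot": [[0, 0, 0], [0, 0, 0], [0, 0, 0], [0, 0, 0], [0, 0, 0], [0, 0, 0], [0, 0, 0], [0, 0, 0]], "xyz": [[0, 0, 0], [0, 0, 0], [0, 0, 0], [0, 0, 0], [0, 0, 0], [0, 0, 0], [0, 0, 0], [0, 0, 0]], "hand": [1, 1, 1, 1, 1, 1, 1, 1]}}

```text
clock: 8.87
position: [613.0, 147.4, 13.3]
ee_rot: [0.73, -0.684, 0.001, -0.001]
contact_force: [-1.7, 1.1, 5.6]
gripper_width: 7.0
grasp_force: 59.7
```

{"op": "apply_moves", "data": {"delta_rot": [[0, 0, 0], [0, 0, 0], [0, 0, 0], [0, 0, 0], [0, 0, 0], [0, 0, 0], [0, 0, 0], [0, 0, 0], [0, 0, 0]], "xyz": [[0, 0, -0.4], [0, 0, -0.8], [0, 0, -1], [0, 0, -1], [0, 0, -1], [0, 0, -1], [0, 0, -1], [0, 0, -1], [0, 0, -0.8]], "hand": [1, 1, 1, 1, 1, 1, 1, 1, 1]}}

```text
clock: 9.62
position: [611.6, 146.9, 213.3]
ee_rot: [0.73, -0.684, -0.0, 0.0]
contact_force: [0.4, 0.1, -2.0]
gripper_width: 7.0
grasp_force: 58.7
```

{"op": "apply_moves", "data": {"delta_rot": [[0, 0, 0], [0, 0, 0], [0, 0, 0], [0, 0, 0], [0, 0, 0], [0, 0, 0], [0, 0, 0], [0, 0, 0], [0, 0, 0], [0, 0, 0], [0, 0, 0], [0, 0, 0], [0, 0, 0], [0, 0, -0.58], [0, 0, 0]], "xyz": [[0.94, 0.3, 0], [0.94, 0.3, 0], [0.94, 0.3, 0], [0.94, 0.3, 0], [0.94, 0.3, 0], [0.94, 0.3, 0], [0.94, 0.3, 0], [0.94, 0.3, 0], [0.94, 0.3, 0], [0.94, 0.3, 0], [0.94, 0.3, 0], [0.94, 0.3, 0], [0.94, 0.3, 0], [0, 0, 0], [0, 0, 0]], "hand": [1, 1, 1, 1, 1, 1, 1, 1, 1, 1, 1, 1, 1, 1, 1]}}

```text
clock: 10.87
position: [533.2, -165.1, 211.0]
ee_rot: [0.749, -0.662, -0.001, 0.0]
contact_force: [0.8, -0.6, -3.2]
gripper_width: 7.1
grasp_force: 58.8
```

{"op": "apply_moves", "data": {"delta_rot": [[0.97, 0, 0], [0.97, 0, 0], [0.97, 0, 0], [0.97, 0, 0], [0.97, 0, 0], [0.98, 0, 0], [0, 0, 0], [0, 0, 0], [0, 0, 0]], "xyz": [[0, 0, 0], [0, 0, 0], [0, 0, 0], [0, 0, 0], [0, 0, 0], [0, 0, 0], [0, 0, 0], [0, 0, 0], [0, 0, 0]], "hand": [1, 1, 1, 1, 1, 1, 1, 1, 1]}}

```text
clock: 11.62
position: [534.8, -163.8, 212.1]
ee_rot: [0.716, -0.631, 0.198, -0.225]
contact_force: [0.9, -0.6, -3.6]
gripper_width: 6.9
grasp_force: 59.8
```

```bash
cat >> h.py <<'E'
def vfr(s,root=None):
    a=.1252;t=np.radians(35);h=np.array([np.cos(a),np.sin(a),0]);z=np.array([0,0,1])
    V=np.stack([np.cos(t)*h+np.sin(t)*z,[-np.sin(a),np.cos(a),0],-np.sin(t)*h+np.cos(t)*z],-1)
    root=np.array([568,-160,50])+3.58*h if root is None else root
    Rt=Ro.from_quat(s["ee_rot"]).as_matrix();want=np.stack([-V[:,1],-V[:,0],-V[:,2]],-1)
    e=Ro.from_matrix(Rt.T@want).as_rotvec()
    return V,root,(np.array(s["position"])-root)@V-[4,0,12],np.degrees(e)/6
E
python3 - <<'E'
from h import *
s=arm.read_state();V,r,v,e=vfr(s);print("heel in V",v,"rot corr rows",e,s["joints"],s["gripper_width"])
p=shot("wrist","w5.png");np.save("w5",cloud(p));q=shot("scene");cv2.imwrite("pics/s5.png",cv2.resize(q["frame"][30:240,200:480],(560,420))[:,:,::-1])
E
```

```text
heel in V [ 58.6564547    0.34257927 142.03008885] rot corr rows [0.01367173 0.00538214 0.00573177] [-0.09604796  0.02038824 -0.47814633 -0.27149937 -0.48979326  0.42387591] 6.880552318750303
```

View pics/s5.png

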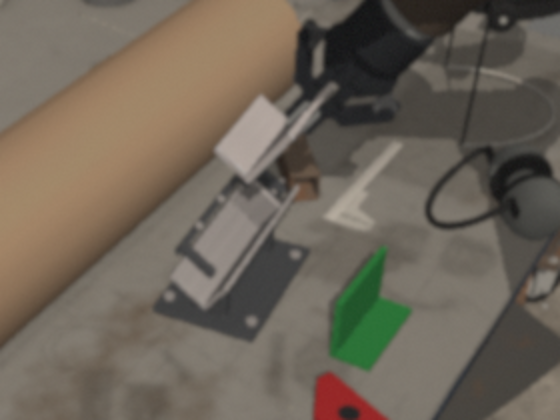

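The picture shows the bar held tilted over the holder at about (270,140), parallel to the V at (235,240). I check how it sits in the grip using the clouds.

Run:
```python
from h import *
for n in("scene","top","wrist"):
    p=shot(n);V,r,v,e=vfr(p["st"]);L=(cloud(p).reshape(-1,3)-r)@V-v
    L=L[~np.isnan(L[:,0])]
    S=L[(L[:,0]>14)&(L[:,0]<48)&(abs(L[:,2]-8)<6)&(abs(L[:,1])<56)]
    E=L[(L[:,0]>10)&(L[:,0]<48)&(L[:,2]>-3)&(L[:,2]<11)&(abs(L[:,1])<70)]
    G=L[(abs(L[:,0]-8)<5)&(L[:,2]>14)&(L[:,2]<45)&(abs(L[:,1])<56)]
    T=L[(abs(L[:,0]-4)<9)&(L[:,2]>72)&(L[:,2]<90)&(abs(L[:,1])<58)]
    A=lambda Q,i:np.linalg.lstsq(np.c_[np.ones(len(Q)),Q[:,[j for j in range(3) if j!=i]]],Q[:,i],rcond=None)[0].round(3) if len(Q)>20 else None
    print(n,len(S),"short z:",np.median(S[:,2]) if len(S) else 0,A(S,2),"y ext",np.percentile(E[:,1],[1,99]) if len(E) else 0,"| long inner",len(G),A(G,0),"|top",len(T),np.percentile(T[:,2],[50,97]) if len(T) else 0)
```

```text
scene 521 short z: 6.199345069050821 [ 6.166e+00  1.000e-03 -0.000e+00] y ext [-59.90480017  59.98520247] | long inner 34 [ 7.373e+00 -1.300e-02 -5.000e-03] |top 172 [78.44698456 86.3011557 ]
top 1165 short z: 5.552341092331801 [ 5.724e+00 -4.000e-03 -0.000e+00] y ext [-58.7878867   59.44917566] | long inner 323 [ 8.153e+00 -1.000e-03  8.000e-03] |top 268 [77.3792377  84.38980923]
wrist 6497 short z: 5.2837847810145036 [ 5.4e+00 -4.0e-03 -0.0e+00] y ext [-60.05968023  40.68839853] | long inner 0 None |top 4517 [77.49461039 85.14214928]
```

{"op": "apply_moves", "data": {"delta_rot": [[0, 0, 0], [0, 0, 0], [0, 0, 0], [0, 0, 0], [0, 0, 0], [0, 0, 0], [0, 0, 0], [0, 0, 0], [0, 0, 0], [0, 0, 0]], "xyz": [[0, 0.57, 0.82], [0, 0.57, 0.82], [0, 0.57, 0.82], [0, 0.57, 0.82], [0, 0, 0], [0, 0, 0.6], [0, 0, 0.6], [0, 0, 0.6], [0, 0, 0], [0, 0, 0]], "hand": [1, 1, 1, 1, 1, 1, 1, 1, 1, 1]}}

```text
clock: 12.7
position: [561.4, -161.1, 75.8]
ee_rot: [0.716, -0.631, 0.199, -0.225]
contact_force: [-0.2, -0.2, -2.7]
gripper_width: 7.3
grasp_force: 59.6
```

Run:
```python
from h import *
s=arm.read_state();V,r,v,e=vfr(s);print("heel",v,e,"force V",s["contact_force"]@V)
p=shot("wrist","w6.png");q=shot("scene")
L=(cloud(p).reshape(-1,3)-r)@V;L=L[~np.isnan(L[:,0])]
g=L[(L[:,0]>15)&(L[:,0]<50)&(L[:,1]>-60)&(L[:,1]<40)&(L[:,2]>5)&(L[:,2]<35)];print("short face z",np.median(g[:,2]),"exp",v[2]+8)
cv2.imwrite("pics/c6.png",np.hstack([p["frame"][:,60:460],cv2.resize(q["frame"][75:215,260:393],(400,420))])[:,:,::-1])
```

```text
heel [ 2.41520295 -0.24595904 15.05087688] [0.00043159 0.00072316 0.00940981] force V [-1.7911472  -0.16902655 -2.10130503]
short face z 20.37421500831497 exp 23.050876883268398
```

View pics/c6.png

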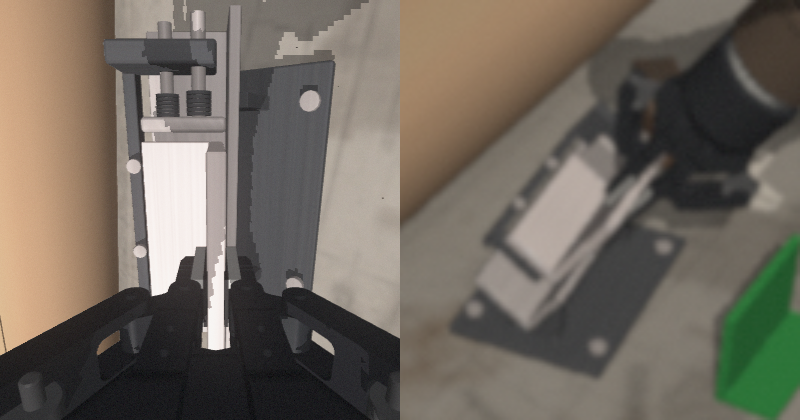

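The picture shows the bar over the V with a gap to the shoe at about (185,125), and the tab lies under the bar's far end. I now lower it slightly and push the shoe.

{"op": "apply_moves", "data": {"delta_rot": [[0, 0, 0], [0, 0, 0], [0, 0, 0], [0, 0, 0], [0, 0, 0], [0, 0, 0], [0, 0, 0], [0, 0, 0]], "xyz": [[0, 0, 0.12], [0.12, 0, 0], [0.12, 0, 0], [0.12, 0, 0], [0.12, 0, 0], [0.12, 0, 0], [0.08, 0, 0], [0, 0, 0]], "hand": [1, 1, 1, 1, 1, 1, 1, 1]}}

```text
clock: 13.47
position: [564.1, -176.3, 72.9]
ee_rot: [0.716, -0.631, 0.197, -0.226]
contact_force: [-0.9, 7.6, 0.8]
gripper_width: 7.1
grasp_force: 60.4
```

```bash
cat > chk.py <<'E'
from h import *
s=arm.read_state();p=shot("wrist");V,r,v,e=vfr(s);print("heel",v.round(2),e.round(3),"force V",(s["contact_force"]@V).round(1),s["wrist_torque"]@V)
L=(cloud(p)-r)@V;m=~np.isnan(L[...,0]);L=L[m]
g=L[(L[:,0]>15)&(L[:,0]<50)&(L[:,1]>-65)&(L[:,1]<-10)&(L[:,2]>-6)&(L[:,2]<35)];g=g[abs(g[:,2]-np.median(g[:,2]))<3]
print("short face z fit [z at y=-15, slope x, slope y]",np.linalg.lstsq(np.c_[np.ones(len(g)),g[:,0],g[:,1]+15],g[:,2],rcond=None)[0].round(4))
t=L[(abs(L[:,0]-5)<10)&(L[:,2]>v[2]+70)&(L[:,2]<v[2]+86)&(L[:,1]>-90)&(L[:,1]<-35)];t=t[abs(t[:,2]-np.median(t[:,2]))<3]
if len(t)>20:
    print("long top z",np.median(t[:,2]),"yslope",np.polyfit(t[:,1],t[:,2],1)[0],"x range",np.percentile(t[:,0],[3,97]),"ymin",np.percentile(t[:,1],1))
E
python3 chk.py
```

```text
heel [  1.34 -15.69  12.19] [ 0.011  0.032 -0.002] force V [0.6 7.6 0.6] [2.24049689 1.10192511 0.14808494]
short face z fit [z at y=-15, slope x, slope y] [ 1.75971e+01 -3.30000e-03  3.70000e-03]
long top z 89.34713672490197 yslope 0.0053776311482638586 x range [1.04743945 8.5045514 ] ymin -75.88987981108112
```

{"op": "apply_moves", "data": {"delta_rot": [[0, 0, 0], [0, 0, 0], [0, 0, 0], [0, 0, 0], [0, 0, 0], [0, 0, 0], [0, 0, 0]], "xyz": [[0.09, 0, 0], [0, 0, 0.1], [0, 0, 0.1], [0, 0, 0.1], [0, 0, 0.08], [0, 0, 0], [0, 0, 0]], "hand": [1, 1, 1, 1, 1, 1, 1]}}

```text
clock: 14.1
position: [568.9, -177.0, 64.3]
ee_rot: [0.716, -0.631, 0.196, -0.226]
contact_force: [-1.4, 6.7, -1.9]
gripper_width: 6.7
grasp_force: 60.3
```

```bash
python3 chk.py
```

```text
heel [  0.21 -16.99   2.45] [ 0.028  0.045 -0.007] force V [-1.6  6.8 -1.3] [ 2.16166984  1.47064603 -0.00703298]
short face z fit [z at y=-15, slope x, slope y] [ 7.9016e+00 -5.7000e-03  5.0000e-03]
long top z 79.57673899803218 yslope 0.005980068060461115 x range [-0.08066779  7.36183289] ymin -77.2937936837451
```

{"op": "apply_moves", "data": {"delta_rot": [[0, 0, 0], [0, 0, 0], [0, 0, 0], [0, 0, 0], [0, 0, 0]], "xyz": [[0, 0, 0.04], [0, 0, 0.04], [0, 0.04, 0], [0, 0.02, 0], [0, 0, 0]], "hand": [1, 1, 1, 1, 1]}}

```text
clock: 14.57
position: [569.4, -176.7, 63.3]
ee_rot: [0.716, -0.63, 0.197, -0.227]
contact_force: [-5.2, 10.7, 7.0]
gripper_width: 7.3
grasp_force: 61.4
```

```bash
python3 chk.py
```

```text
heel [  0.1  -16.78   1.37] [ 0.004  0.046 -0.003] force V [ 0.9 11.3  8. ] [2.79352896 0.98913647 0.02613684]
short face z fit [z at y=-15, slope x, slope y] [ 6.8333e+00 -2.6000e-03  8.0000e-04]
long top z 78.65148147223265 yslope 0.003347348086363106 x range [-0.35096407  7.11328635] ymin -77.0834853046231
```

{"op": "apply_moves", "data": {"delta_rot": [[0, 0, 0], [0, 0, 0], [0, 0, 0], [0, 0, 0]], "xyz": [[0, 0.04, 0], [0, 0.04, 0], [-0.06, 0, 0], [0, 0, 0]], "hand": [1, 1, 1, 1]}}

```text
clock: 14.95
position: [569.5, -176.8, 63.3]
ee_rot: [0.715, -0.63, 0.199, -0.227]
contact_force: [-2.7, 7.0, 5.5]
gripper_width: 7.4
grasp_force: 60.9
```

```bash
python3 chk.py
```

```text
heel [  0.19 -16.81   1.29] [-0.028  0.014  0.006] force V [1.7 7.3 5.5] [ 2.03649926  0.55059162 -0.10319887]
short face z fit [z at y=-15, slope x, slope y] [ 6.7385e+00 -8.0000e-04 -4.0000e-04]
long top z 78.60917463662369 yslope -0.000935157067924625 x range [-0.46819851  7.03392508] ymin -76.95667295083747
```

{"op": "apply_moves", "data": {"delta_rot": [[0, 0, 0], [0, 0, 0], [0, 0, 0], [0, 0, 0]], "xyz": [[0, 0.04, 0], [0, 0.04, 0], [-0.04, 0, 0], [0, 0, 0]], "hand": [1, 1, 1, 1]}}

```text
clock: 15.33
position: [569.6, -176.9, 63.4]
ee_rot: [0.715, -0.63, 0.201, -0.227]
contact_force: [0.8, 5.5, 5.5]
gripper_width: 7.0
grasp_force: 60.6
```

```bash
python3 chk.py
```

```text
heel [  0.28 -16.96   1.32] [-0.059 -0.007  0.012] force V [4.4 5.4 3.7] [ 1.72130578 -0.01544697 -0.08059743]
short face z fit [z at y=-15, slope x, slope y] [6.746e+00 3.800e-03 2.100e-03]
long top z 78.62880407552244 yslope 0.0026321328014176464 x range [-0.59354714  6.95763289] ymin -76.86014051775037
```

{"op": "apply_moves", "data": {"delta_rot": [[0, 0, 0], [0, 0, 0], [0, 0, 0], [0, 0, 0], [0, 0, 0]], "xyz": [[0, -0.06, 0], [-0.06, 0, 0], [-0.06, 0, 0], [-0.04, 0, 0], [0, 0, 0]], "hand": [1, 1, 1, 1, 1]}}

```text
clock: 15.8
position: [569.3, -174.7, 63.3]
ee_rot: [0.715, -0.63, 0.202, -0.226]
contact_force: [-0.3, -1.6, 5.9]
gripper_width: 7.5
grasp_force: 61.0
```

```bash
python3 chk.py
```

```text
heel [  0.24 -14.79   1.26] [-0.047 -0.04   0.014] force V [ 3.  -1.6  5.2] [ 0.03501852  0.35364256 -0.11927343]
short face z fit [z at y=-15, slope x, slope y] [ 6.6693e+00  3.5000e-03 -1.0000e-04]
long top z 78.62117916274765 yslope 0.0017789184573542692 x range [-0.55932903  6.98865647] ymin -74.70735958314873
```

{"op": "apply_moves", "data": {"delta_rot": [[0, 0, 0], [0, 0, 0], [0, 0, 0], [0, 0, 0], [0, 0, 0], [0, 0, 0], [0, 0, 0], [0, 0, 0], [0, 0, 0], [0, 0, 0], [0, 0, 0], [0, 0, 0], [0, 0, 0]], "xyz": [[0, 0, 0], [0, 0, 0], [0, 0, 0], [0, 0, 0], [0, 0, 0], [0, 0, 0], [0, 0, -0.4], [0, 0, -0.8], [0, 0, -0.8], [0, 0, -0.8], [0, 0, -0.8], [0, 0, -0.8], [0, 0, 0]], "hand": [-0.3, -0.3, -0.3, -0.3, -0.3, -0.3, -0.3, -0.3, -0.3, -0.3, -0.3, -0.3, -0.3]}}

```text
clock: 16.93
position: [504.4, -181.2, 154.5]
ee_rot: [0.715, -0.63, 0.201, -0.226]
contact_force: [1.3, -0.7, 0.4]
gripper_width: 55.4
grasp_force: 0.0
```

```bash
cat > fin.py <<'E'
from h import *
p=shot("wrist","w7.png");q=shot("scene");s=p["st"];V,r,v,e=vfr(s)
L=(cloud(p).reshape(-1,3)-r)@V;L=L[~np.isnan(L[:,0])]
f=lambda g,i,c:np.linalg.lstsq(np.c_[np.ones(len(g)),(g-c)[:,[j for j in range(3) if j!=i]]],g[:,i],rcond=None)[0].round(4)
g=L[(L[:,0]>14)&(L[:,0]<48)&(abs(L[:,1]+15)<55)&(abs(L[:,2]-7)<4)];print("short z",len(g),f(g,2,[30,-15,0]))
t=L[(abs(L[:,0]-4)<8)&(abs(L[:,2]-79)<4)&(abs(L[:,1]+15)<70)];print("top",len(t),np.median(t[:,2]),"x",np.percentile(t[:,0],[3,97]),"y",np.percentile(t[:,1],[.5,99.5]),np.polyfit(t[:,1],t[:,0],1)[0],np.polyfit(t[:,1],t[:,2],1)[0])
u=L[(abs(L[:,0]+1)<5)&(abs(L[:,2]-41)<3)&(L[:,1]>50)&(L[:,1]<90)];print("steep edge +y stub x",np.percentile(u[:,0],[3,50,97]) if len(u) else 0)
d=L[(abs(L[:,2])<4)&(L[:,0]>10)&(L[:,0]<48)&(L[:,1]>60)&(L[:,1]<90)];print("bare shallow z",np.median(d[:,2]) if len(d) else 0,len(d))
cv2.imwrite("pics/c7.png",np.hstack([p["frame"][:,60:460],cv2.resize(q["frame"][95:215,260:374],(400,420))])[:,:,::-1])
E
python3 fin.py
```

```text
short z 3452 [6.7927e+00 3.3000e-03 1.0000e-04]
top 1492 78.62262794787341 x [-0.69818171  7.00878304] y [-74.13367732  44.59478031] 0.002304762788289867 0.00023822994947556567
steep edge +y stub x [-5.94765796 -3.76836464 -0.95370528]
bare shallow z -1.296786993162042 786
```

View pics/c7.png

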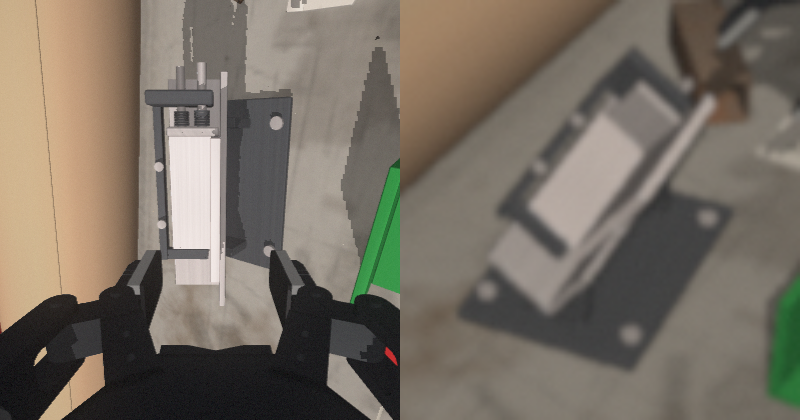

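The bar lies nested, at about (195,195) in the left panel, between the shoe and the tab. One check remains, the long leg against the steep leg, using the fixed cameras.

Run:
```python
from h import *
for n in("top","scene"):
  gs=[]
  for _ in range(3):
    p=shot(n);V,r,v,e=vfr(p["st"]);L=(cloud(p).reshape(-1,3)-r)@V;gs.append(L[~np.isnan(L[:,0])])
  L=np.vstack(gs)
  b=L[(abs(L[:,0]-8)<4)&(L[:,2]>18)&(L[:,2]<72)&(abs(L[:,1]+15)<54)]
  s=L[(abs(L[:,0])<4)&(L[:,2]>8)&(L[:,2]<36)&(L[:,1]>58)&(L[:,1]<90)]
  for nm,g in(("bar inner",b),("steep",s)):
    if len(g)>20: print(n,nm,len(g),np.median(g[:,0]).round(2),"dx/dy,dx/dz",np.linalg.lstsq(np.c_[np.ones(len(g)),g[:,1:]],g[:,0],rcond=None)[0].round(4))
  for nm,lo,hi,c in(("short",-65,40,7),("shallow",62,90,-1)):
    g=L[(L[:,0]>14)&(L[:,0]<48)&(L[:,1]>lo)&(L[:,1]<hi)&(abs(L[:,2]-c)<4)];print(nm,len(g),np.median(g[:,2]).round(2),"dz/dx,dz/dy",np.linalg.lstsq(np.c_[np.ones(len(g)),g[:,:2]],g[:,2],rcond=None)[0].round(4))
```

```text
top bar inner 1866 8.66 dx/dy,dx/dz [ 8.8933e+00  8.0000e-04 -5.1000e-03]
top steep 270 0.9 dx/dy,dx/dz [ 0.8354  0.0017 -0.0053]
short 2214 6.98 dz/dx,dz/dy [ 6.7765e+00  6.4000e-03 -1.0000e-03]
shallow 604 -1.01 dz/dx,dz/dy [-0.4095 -0.0005 -0.0073]
scene bar inner 348 7.51 dx/dy,dx/dz [ 7.7167e+00  1.0000e-04 -5.0000e-03]
scene steep 64 -0.44 dx/dy,dx/dz [ 0.8243 -0.0209  0.0106]
short 1274 7.75 dz/dx,dz/dy [ 7.7211e+00 -1.2000e-03 -9.0000e-04]
shallow 382 -0.52 dz/dx,dz/dy [-1.7304  0.0095  0.0116]
```

```bash
python3 -c "
from bench import arm
print(arm.job_done())"
```

```text
the job is handed in; nothing more can be done
None
```

The heavy angle bar is nested flat in the V and held between the shoe and the end tab. The robot is clear, and I handed the job in at about 17 s on the robot's clock; the result wasn't shown. My first grasp closed on nothing because the real finger tips sit about 36 mm short of the reported TCP.

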